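Check a plunger's flange on the thickness gauge

TASK

Pull the tallest of the three steel plungers straight up out of its cup and stand it on the gauge's round anvil, centred, with its flange under the raised foot. Let go of it and gently press the gauge's black cap down until the foot rests on the flange, stay a moment, and let the cap spring back up. Then take the plunger off the gauge and stand it upright, set down and not dropped, on the floor of the empty half of the divided black tray, leaving the other parts as they are.

Things in the scene. Friction and masses are not known exactly. Their poses are not given: they have to be found in the camera images.
- holder: Fixed holder: three upright black cups in a row on a dark base plate 80 x 232 x 6 mm. Cup centres at y = -76, 0 and +76 mm in its frame. Each cup: inner diameter 66, wall 4, inner floor 11 mm above the table, rim 96 mm above the table. One plunger stands in each. Origin: centre of the underside, z up, y along the row.
- plunger: The tallest plunger, plain bright steel, 150 mm long overall, about 0.4 kg: a round flange 56 mm in diameter and 14 mm thick at its foot, and a plain round stem 14 mm in diameter from its centre to the top (a 22 mm collar, 3 mm high, where they meet). Starts standing in one of the three cups, 65 mm of stem above the rim. Origin: centre of the flange's underside; z up the stem.
- plunger_top (a point): Centre of the flat top end of the tall plunger's stem, 150 mm above its origin.
- short_plain: A shorter steel plunger, 105 mm long, same flange and stem, plain top; stays in its cup. Origin: centre of the flange's underside; z up the stem.
- short_ball: A shorter steel plunger, 105 mm long, same flange and stem, a 20 mm ball at its top; stays in its cup. Origin: centre of the flange's underside; z up the stem.
- gauge: Fixed thickness gauge: grey base plate 180 (x) x 90 (y) x 10 mm, an aluminium column 26 x 40 mm, 84 mm high at x = +40 mm, a steel anvil disc at x = -40 mm. Origin: centre of the underside; x runs from the anvil to the column, z up. Only the raised foot and its bar overhang the anvil, from the column's side: bring a part in along +x.
- anvil (a point): Centre of the top of the anvil disc (68 mm in diameter), 14 mm above the table; axes as the gauge's.
- gauge_foot (a point): The gauge's moving foot: a steel pin 7 mm in diameter below a dark bar 10 mm wide, 8 mm thick (14 to 22 mm above the pin's tip) that runs to the column. The point is the centre of the pin's lower end, 17.5 mm from the anvil's centre towards the column; raised, it is 32 mm above the anvil (18 mm above the flange of a plunger standing there).
- gauge_slide (a joint): How far the gauge's foot has moved down from its raised rest, m: 0 raised, about 0.018 when resting on the tall plunger's flange on the anvil, 0.031 at most. A spring lifts it back when let go.
- cap_top (a point): Centre of the top of the gauge's black press cap, 32 mm in diameter, straight above the column, 115 mm above the table when raised. Pressing it down (about 7 N) lowers the foot; once the foot rests on something the cap sinks up to 10 mm more into its own spring, 7 to 10.5 N.
- tray: Fixed black tray 240 (x) x 200 (y) x 60 mm high, walls and floor 5 mm, a full-height divider across it at x = 0 makes two halves. The half at -x, nearer the robot, is empty; two fittings stand in the +x half. Origin: centre of the underside, z up.
- tray_empty (a point): Centre of the inner floor of the tray's empty half, 5 mm above the table; the half measures 112 (x) x 190 (y) mm inside; axes as the tray's.
- fitting_a: A turned steel and brass fitting, 38 mm in diameter, 36 mm high, standing in the tray's full half; leave. Origin: centre of its underside.
- fitting_b: A second such fitting in the tray's full half; leave.
- fitting_c: A third such fitting standing on the bench near the robot; leave.
- block: Cork block 50 x 70 x 25 mm on a white card near the robot; leave. Origin: centre of its underside.
- pot: Small white jar, 44 mm in diameter, 50 mm high, on the bench beyond the gauge; leave. Origin: centre of its underside.
There are look-alikes about, which are no part of the job. Leave any orange look-alike of the plunger alone.

How it is judged:
By the outcome, as a careful person would: the job done as asked, in the order asked, and still so for the second after the job is handed in, with the robot touching nothing.
It also fails if it takes over 64 s, if anything falls off the work surface, if the arm or the gripper's body presses on something with over 40 N, if the wrist force passes 120 N, or if a joint passes its speed limit or range.

ROBOT

A 6-joint arm with a two-finger parallel gripper is mounted at the origin on the work surface. World frame = base frame: x ahead of the robot, y to its left, z up, the work surface at z = 0. Lengths are in m, angles in degrees, forces in N, time in s.
With the tool pointing down it reaches from about 0.325 to 0.85 m from the base axis. Payload 15.5 kg.
Tool frame: the origin (TCP) lies at the very end of the fingers, on their centre line; the grasp point (between the pads) lies arm.grip_depth behind it (arm.grip_depth is the distance from the TCP to the grasp point, in m); z points along the fingers, y is the line along which they close (so a half turn about z gives the same grasp; the last joint's range is limited). The gripper opens to 91 mm and grips with 3 to 60 N. Pads are 32 mm wide; open, the fingers measure 118 mm over their backs; the gripper's body (76 mm by 178 mm) begins 60 mm behind the grasp point.
Start: joints at [64.544, 28.281, 77.091, -0, 74.628, -5.472], TCP at [0.214, 0.587, 0.214] pointing down, gripper open.
Joint ranges: [-166.48, 166.48], [-47.26, 123.95], [12.59, 153.08], [-70.14, 250.14], [6.76, 159.57], [-176.63, 176.63]. Speed limits (degrees/s): [108.29, 108.29, 147.25, 172.46, 172.46, 172.46].

INTERFACE

Orientations are given as a 3x3 rotation matrix whose columns are the frame's x, y, z axes.
In Python, from rig import arm gives the robot as it stands. Calls block until the motion is done:
- arm.move_to(position, orientation): joint-space move of the TCP to a pose.
- arm.move_l(position, orientation=None, feed=0.15): straight line of the TCP; orientation=None keeps the orientation; feed is the mean speed in m/s.
- arm.move_joints(angles): joint-space move.
- arm.grip(opening): finger opening in m; the grip force is fixed at half the most; returns when the fingers have stopped.
- arm.sleep(seconds).
- arm.solve_ik(position, orientation): joint angles nearest the present ones, or None.
- arm.snapshot(name): name is "side" or "top" or "wrist"; returns the picture (420x560x3 uint8, red, green, blue); there is no depth.
- arm.get_calibration(name): a dict with "intrinsics" (3x3 intrinsics, pixels), "cam_to_world" (4x4, takes a point from camera to world coordinates). Camera axes: x right, y down, z forward; pixel columns grow to the right and rows downward; lengths in m; the calibration is good to about 2 mm. The wrist camera is an equidistant fisheye: a pixel r from the principal point sees the ray r / f radians off the axis. A picture is of the moment at which its call begins: read the wrist's pose just before it. get_calibration takes no time and is no camera call; for the wrist camera it gives the pose at the moment of the call.
A pose or a line that the arm cannot do raises arm.Unreachable and nothing moves.
- arm.sign_off(): hands the job in; it is judged then, once.
Readings, each from a call of its own:
- arm.current_t(): time.
- arm.current_joint_positions(): joint angles.
- arm.current_dq(): joint speeds.
- arm.current_tau(): joint torques, N m.
- arm.current_ee_pos(): TCP position.
- arm.current_tool_rot(): TCP orientation.
- arm.current_force(): force on the tool from outside, world axes, zero at the start.
- arm.current_torque(): the same for the moment, N m.
- arm.current_width(): finger opening in m.
- arm.current_grasp_force(): force on a finger pad.
Only numpy, scipy, OpenCV 4.12 (cv2) and the standard library are available. Lean on these libraries where they do the work, as an engineer would, in place of code of your own. Each camera call takes 0.05 s, during which the arm holds its last target. There are 200 camera calls.

## Working session

There is one attempt and no reset: what is moved stays moved. The work goes in short steps, each a Python script; the robot and the scene stay as the last script left them, time stands still between calls to the robot, and variables do not carry over. Pictures are saved under pics/ and viewed, at most 10 in all, crops included, and the job is handed in when it is done.

```bash
ls; mkdir -p pics; python3 - <<'E'
from rig import arm
import cv2,numpy as np
np.set_printoptions(precision=4,suppress=True)
for n in("side","top","wrist"):
    c=arm.get_calibration(n);im=arm.snapshot(n);cv2.imwrite(f"pics/{n}0.png",im[...,::-1]);print(n,c["intrinsics"],c["cam_to_world"])
a=cv2.imread("pics/side0.png");b=cv2.imread("pics/top0.png")
print(arm.grip_depth,arm.current_t(),arm.current_tool_rot())
E
```

```text
pics
side [[394.4456   0.     283.3779]
 [  0.     394.4456 208.1917]
 [  0.       0.       1.    ]] [[-0.9709 -0.1439  0.1913  0.3909]
 [-0.2384  0.655  -0.7171  0.6862]
 [-0.0221 -0.7418 -0.6702  0.7426]
 [ 0.      0.      0.      1.    ]]
top [[529.2073   0.     279.3752]
 [  0.     529.2073 213.8938]
 [  0.       0.       1.    ]] [[-0.0133 -0.9959  0.089   0.4626]
 [-0.9998  0.0143  0.0109  0.0032]
 [-0.0121 -0.0889 -0.996   1.3603]
 [ 0.      0.      0.      1.    ]]
wrist [[325.1923   0.     286.2156]
 [  0.     325.1923 209.1755]
 [  0.       0.       1.    ]] [[ 0.3417  0.9074  0.2445  0.1451]
 [ 0.9398 -0.3295 -0.0904  0.6139]
 [-0.0015  0.2607 -0.9654  0.384 ]
 [ 0.      0.      0.      1.    ]]
0.0188 0.15 [[-0.9398  0.3418 -0.0004]
 [ 0.3418  0.9398 -0.0008]
 [ 0.0001 -0.0009 -1.    ]]
```

View pics/top0.png

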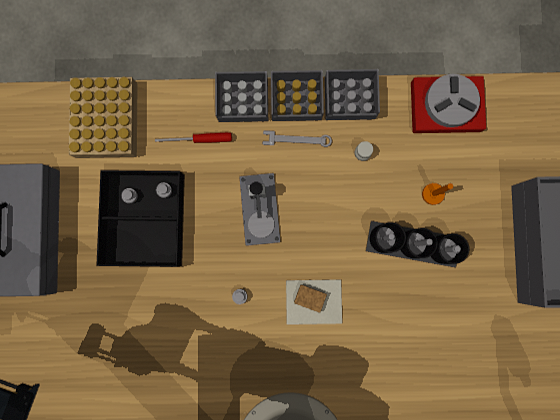

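View pics/side0.png

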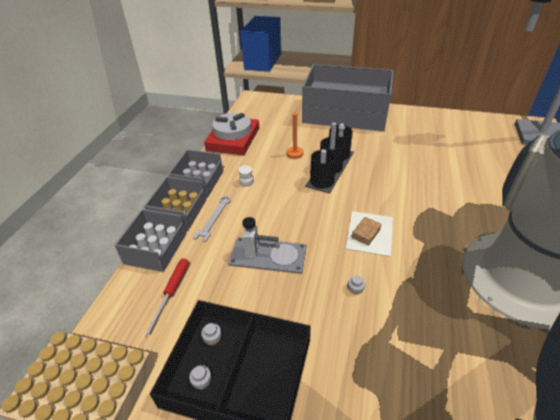

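Top view: the upright candidates are the three cups at about (386,238), (420,243) and (452,248), plus the orange look-alike at (434,193), which I'll exclude. The gauge anvil is at (262,225), the cap at (257,188), and the tray's empty half around (142,241). Next is a close crop to choose the cup.

```bash
cat > h.py <<'E'
import cv2,numpy as np
from rig import arm
np.set_printoptions(precision=4,suppress=True)
def ray(cal,p):
    K=cal["intrinsics"];T=cal["cam_to_world"]
    d=np.array([(p[0]-K[0,2])/K[0,0],(p[1]-K[1,2])/K[1,1],1.])
    return T[:3,3],T[:3,:3]@d
def onz(cal,p,z):
    o,d=ray(cal,p);return o+d*(z-o[2])/d[2]
def proj(cal,X):
    T=cal["cam_to_world"];c=T[:3,:3].T@(np.asarray(X)-T[:3,3]);p=cal["intrinsics"]@c;return p[:2]/p[2]
E
python3 - <<'E'
from h import *
t=cv2.imread("pics/top0.png");s=cv2.imread("pics/side0.png")
a=cv2.resize(t[215:275,362:472],None,fx=5,fy=5,interpolation=cv2.INTER_CUBIC)   # 550x300
b=cv2.resize(s[118:193,300:360],(240,300),interpolation=cv2.INTER_CUBIC) # 4x
c=cv2.resize(t[165:250,225:295],None,fx=3.5,fy=3.5,interpolation=cv2.INTER_CUBIC)
d=cv2.resize(s[215:275,225:315],None,fx=4.9,fy=4.9,interpolation=cv2.INTER_CUBIC)
C=np.zeros((600,800,3),np.uint8)
C[:300,:550]=a;C[:300,555:795]=b;C[302:302+c.shape[0],:c.shape[1]]=c[:298];C[302:302+d.shape[0],300:300+d.shape[1]]=d[:298]
cv2.imwrite("pics/c1.png",C)
T=arm.get_calibration("top")
for n,p,z in[("cupL",(386,238),.096),("cupM",(420,243),.096),("cupR",(452,248),.096),("anvil",(262,225),.014),("cap",(257,188),.115),("tray",(142,218),.06)]:print(n,onz(T,p,z))
g=cv2.cvtColor(t,cv2.COLOR_BGR2GRAY)
# dark blobs: tray outline
m=(t.max(2)<45).astype(np.uint8)
m=cv2.morphologyEx(m,cv2.MORPH_CLOSE,np.ones((5,5)))
cs,_=cv2.findContours(m,cv2.RETR_EXTERNAL,2)
for k in cs:
    if cv2.contourArea(k)>300:print(cv2.minAreaRect(k),cv2.contourArea(k))
E
```

```text
cupL [ 0.5143 -0.2363  0.096 ]
cupM [ 0.5013 -0.3166  0.096 ]
cupR [ 0.4884 -0.392   0.096 ]
anvil [0.5551 0.0626 0.014 ]
cap [0.6364 0.0691 0.115 ]
tray [0.5735 0.3573 0.06  ]
((19.0, 399.5), (39.0, 38.0), 90.0) 1128.0
((418.16436767578125, 243.32998657226562), (101.53018951416016, 33.10841369628906), 10.922805786132812) 2673.0
((140.396240234375, 218.03805541992188), (85.92569732666016, 95.28958129882812), 0.909380316734314) 7869.5
((49.297279357910156, 229.63592529296875), (17.296541213989258, 129.07415771484375), 1.1457626819610596) 1971.5
((296.6321716308594, 96.24250793457031), (47.794734954833984, 160.04766845703125), 88.87670135498047) 4165.5
```

View pics/c1.png

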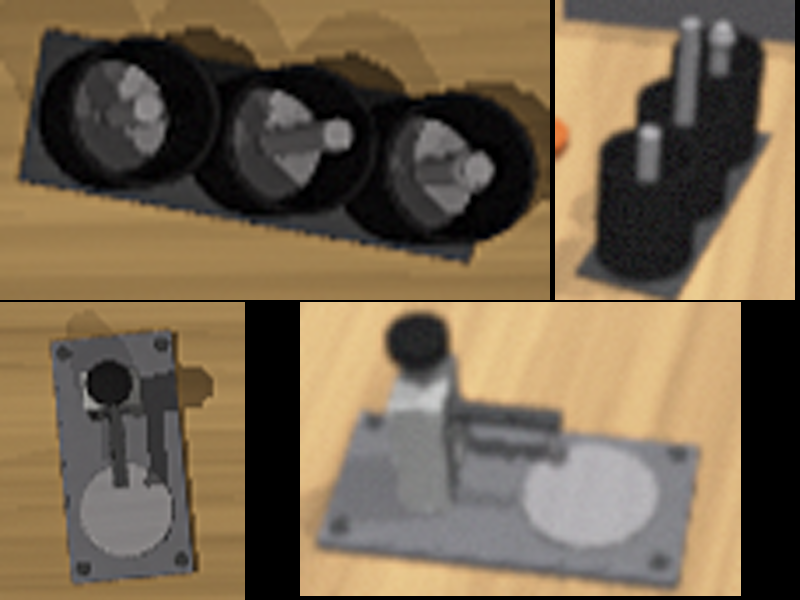

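The middle cup holds the tallest plunger. Its top is at about (430,242) in the top view and (334,123) in the side view; the left cup is the short plain one and the right cup has the ball. Now the precise positions.

```bash
cat > m.py <<'E'
from h import *
t=cv2.imread("pics/top0.png");s=cv2.imread("pics/side0.png")
T=arm.get_calibration("top");S=arm.get_calibration("side")
def blob(im,lo,hi,box,mins=None,hull=False):
    x0,y0,x1,y1=box;g=cv2.resize(im[y0:y1,x0:x1],None,fx=4,fy=4,interpolation=cv2.INTER_CUBIC).astype(int)
    m=((g.min(2)>=lo)&(g.max(2)<=hi)).astype(np.uint8)
    cs,_=cv2.findContours(m,cv2.RETR_EXTERNAL,cv2.CHAIN_APPROX_NONE);k=max(cs,key=cv2.contourArea)
    if hull:k=cv2.convexHull(k)
    e=cv2.fitEllipse(k);M=cv2.moments(k);f=lambda p:((p[0]+.5)/4-.5+x0,(p[1]+.5)/4-.5+y0)
    return f(e[0]),np.array(e[1])/4,f((M['m10']/M['m00'],M['m01']/M['m00'])),cv2.contourArea(k)/16
E
python3 - <<'E'
from m import *
for lo in(120,140,160):
  r=blob(t,lo,255,(424,235,437,249));print("top",lo,r,onz(T,r[2],.161))
for lo in(95,105,115,125):
  r=blob(t,lo,255,(243,205,282,243),hull=True);print("anvil",lo,r,onz(T,r[0],.014))
for lo in(120,140,150):
  r=blob(s,lo,255,(260,238,305,272),hull=True);print("anvilS",lo,r,onz(S,r[0],.014))
for hi in(30,40,50):
  r=blob(t,0,hi,(246,178,268,199));print("cap",hi,r,onz(T,r[0],.115))
  r=blob(s,0,hi,(236,212,262,230));print("capS",hi,r,onz(S,r[0],.115))
for lo in(90,120):
  r=blob(s,lo,255,(326,117,340,126));print("topS",lo,r,onz(S,r[2],.161))
for c,z in (((64,353),.01),((162,344),.01),((83,569),.01),((181,560),.01)):
  print(onz(T,(225+(c[0]+.5)/3.5-.5,165+(c[1]-302+.5)/3.5-.5),z))
print("tray wrt corners",[onz(T,p,.06)[:2] for p in cv2.boxPoints(((140.4,218),(85.9,95.3),.9))])
for p in ((432,195),):print("orange",onz(T,p,.0))
E
```

```text
top 120 ((428.985472202301, 241.42524909973145), array([4.7061, 4.9434]), (428.9670508274232, 241.4046985815603), 17.625) [ 0.5026 -0.3205  0.161 ]
top 140 ((430.655882358551, 242.75), array([0.5768, 0.882 ]), (430.65833333333336, 242.75), 0.3125) [ 0.4995 -0.3242  0.161 ]Traceback (most recent call last):
  File "<stdin>", line 3, in <module>
  File "m.py", line 7, in blob
    cs,_=cv2.findContours(m,cv2.RETR_EXTERNAL,cv2.CHAIN_APPROX_NONE);k=max(cs,key=cv2.contourArea)
                                                                       ~~~^^^^^^^^^^^^^^^^^^^^^^^^
ValueError: max() iterable argument is empty
```

```bash
python3 - <<'E'
from m import *
def B(tag,cal,im,z,lo,hi,box,c=0,hull=False):
  try:
    r=blob(im,lo,hi,box,hull=hull);print(tag,lo,hi,np.round(r[c],1),r[1],onz(cal,r[c],z)[:2])
  except Exception as e:print(tag,lo,hi,"none")
for lo in(110,118,125):B("top",T,t,.161,lo,255,(424,235,437,249),2)
for lo in(95,105,115):B("anvil",T,t,.014,lo,255,(243,205,282,243),0,True)
for lo in(130,145,155):B("anvilS",S,s,.014,lo,255,(260,238,305,272),0,True)
for hi in(30,40):
  B("cap",T,t,.115,0,hi,(246,178,268,199));B("capS",S,s,.112,0,hi,(236,212,262,230))
for lo in(90,120):B("topS",S,s,.161,lo,255,(326,117,340,126),2)
for c in((64,353),(162,344),(83,569),(181,560)):
  print(onz(T,(225+(c[0]+.5)/3.5-.5,165+(c[1]-302+.5)/3.5-.5),.01))
print("tray",[onz(T,p,.06)[:2] for p in cv2.boxPoints(((140.4,218),(85.9,95.3),.9))],"orange",onz(T,(432,195),0))
print(t[236:248,424:437].min(2))
E
```

```text
top 110 255 [429.  241.5] [4.9767 5.1632] [ 0.5025 -0.3205]
top 118 255 [429.  241.4] [4.7355 4.9486] [ 0.5026 -0.3205]
top 125 255 [428.9 241.4] [4.429  4.7003] [ 0.5027 -0.3204]
anvil 95 255 [259.3 223.8] [37.32   48.5085] [0.5582 0.0694]
anvil 105 255 [260.5 224. ] [26.3481 26.9786] [0.5577 0.0664]
anvil 115 255 [260.5 224.1] [25.9653 26.3027] [0.5576 0.0663]
anvilS 130 255 [281.5 254.7] [36.8613 50.165 ] [0.5631 0.0718]
anvilS 145 255 [283.8 253.8] [21.8513 27.9696] [0.5582 0.0678]
anvilS 155 255 [283.8 253.9] [20.8043 27.2641] [0.5583 0.0681]
cap 0 30 [255.8 187.8] [11.7399 12.3629] [0.6369 0.072 ]
capS 0 30 [246.7 226. ] [1.002  3.1381] [0.6381 0.0883]
cap 0 40 [255.8 187.8] [12.2524 12.6658] [0.6368 0.0719]
capS 0 40 [248.5 223. ] [ 9.7961 10.3446] [0.6371 0.0779]
topS 90 255 [333.4 123.3] [4.5645 5.8695] [ 0.5033 -0.32  ]
topS 120 255 [333.5 123.6] [3.4973 4.2253] [ 0.5028 -0.3184]
[0.6744 0.1108 0.01  ]
[0.68   0.0385 0.01  ]
[0.5152 0.098  0.01  ]
[0.5208 0.0265 0.01  ]
tray [array([0.4593, 0.4677]), array([0.6961, 0.4681]), array([0.6894, 0.2533]), array([0.4533, 0.2563])] orange [ 0.6275 -0.3763  0.    ]
[[  0   8  10   5  10   8   9   8   8   4  16  26  12]
 [ 34   0   4   6   0   0   2   4   4   3   5  18   4]
 [ 53   0   0   1   8  42  12   0   0   3   4   6  18]
 [ 52  39  47  84 114 115 109  77   0   4   4   6  18]
 [ 56  57  69 124 132 128 130 120  38   0   2   5  15]
 [ 65  66  85 132 124 123 125 129  56   0   2   5  11]
 [ 68  67  81 137 126 123 127 130  62   0   4   8  18]
 [ 70  68  72 125 137 130 131 136  34   0   6   7  22]
 [ 65  67  72  82 107 102  93  90   0   5   7   8  28]
 [ 88  99  38  28  40  40  20   0   0   6   5  12  26]
 [106  98   0   0   2   1   0   5  10   5   9   8  29]
 [108  61   0   4   7   4  11   8  11   2   7  14  27]]
```

Plunger at (0.5027, -0.320), with the two views agreeing to under 1 mm. Anvil at (0.558, 0.067), cap 79 mm away (80 expected), gauge yaw about 4.3°, holder yaw about -9.4°. Moving to grasp.

```bash
cat >> h.py <<'E'
def R(a):
    a=np.radians(a);c,s=np.cos(a),np.sin(a)
    return np.array([[-c,-s,0],[-s,c,0],[0,0,-1.]])
def st(tag):print(tag,"t",arm.current_t(),"p",arm.current_ee_pos(),"F",arm.current_force(),"w",arm.current_width(),"g",arm.current_grasp_force(),flush=True)
E
python3 - <<'E'
from h import *
Rr=R(-9.4);P=np.array([.5027,-.320,0])
arm.move_to(P+[0,0,.26],Rr);st("above")
arm.grip(.05);arm.move_l(P+[0,0,.121],feed=.12);st("down")
cv2.imwrite("pics/w1.png",arm.snapshot("wrist")[...,::-1])
arm.grip(0.0);st("grip")
arm.move_l(P+[0,0,.14],feed=.04);st("up1")
arm.move_l(P+[0,0,.25],feed=.12);st("up2")
s=arm.snapshot("side");cv2.imwrite("pics/side1.png",s[...,::-1])
w=arm.snapshot("wrist")[...,::-1];w1=cv2.imread("pics/w1.png")
C=np.zeros((600,800,3),np.uint8);C[:300,:400]=cv2.resize(w1,(400,300));C[:300,400:]=cv2.resize(w,(400,300))
C[300:,:400]=cv2.resize(s[60:210,230:430,::-1],(400,300));cv2.imwrite("pics/c2.png",C)
E
```

```text
above t 3.475 p [ 0.503  -0.3195  0.26  ] F [-0.0617  0.349  -0.2777] w 0.0911213259921636 g 0.0
down t 5.5583 p [ 0.5031 -0.3203  0.1217] F [-0.6022 -0.6647 -0.4051] w 0.04989796425114712 g 0.0
grip t 6.2583 p [ 0.5027 -0.32    0.121 ] F [ 0.5817 -0.5659 -0.2343] w 0.013596085409984434 g 29.999897181987762
up1 t 6.8833 p [ 0.5027 -0.32    0.1401] F [-0.2942  0.311  -4.2519] w 0.013449730163699165 g 29.998583793640137
up2 t 7.95 p [ 0.5023 -0.3197  0.2492] F [ 0.2226  0.2363 -4.3873] w 0.013540525828485849 g 29.998422861099243
```

View pics/c2.png

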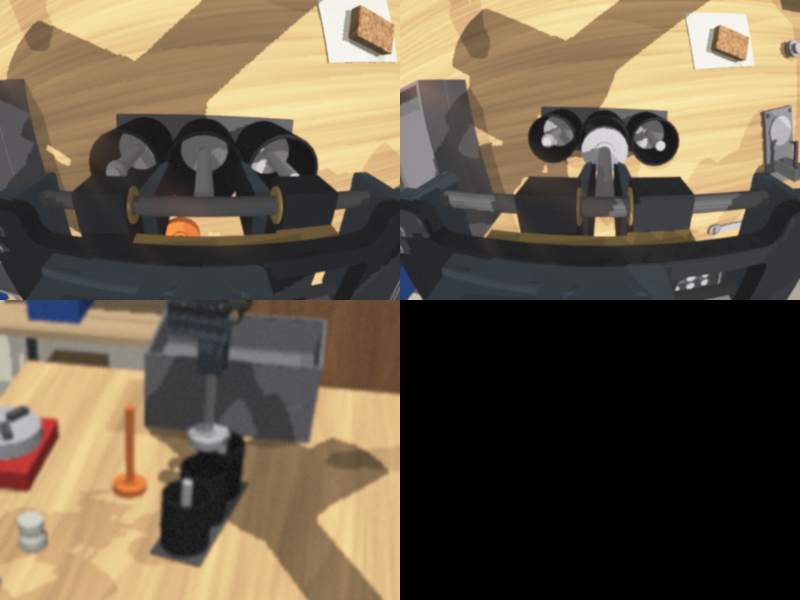

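The plunger is held upright (w1/w2), flange at about (209,437) in the side crop, clear of the rims; the neighbours are unmoved. Carry it to the gauge.

```bash
python3 - <<'E'
from h import *
a=4.3;g=np.array([np.cos(np.radians(a)),np.sin(np.radians(a)),0]);A=np.array([.5579,.0667,0])
arm.move_to(A-.06*g+[0,0,.26],R(a));st("pre")
arm.move_l(A-.06*g+[0,0,.129],feed=.12);st("low")
arm.move_l(A+[0,0,.129],feed=.05);arm.sleep(.3);st("in")
s=arm.snapshot("side");t=arm.snapshot("top");w=arm.snapshot("wrist");W=arm.get_calibration("wrist");np.save("pics/W.npy",W["cam_to_world"])
for n,i in(("side2",s),("top2",t),("w2",w)):cv2.imwrite(f"pics/{n}.png",i[...,::-1])
C=np.zeros((600,800,3),np.uint8);C[:300,:400]=cv2.resize(s[205:280,220:320,::-1],(400,300),interpolation=2)
C[:300,400:]=cv2.resize(t[160:250,210:330,::-1],(400,300));C[300:,:400]=cv2.resize(w[...,::-1],(400,300));C[300:,400:]=cv2.resize(w[140:290,180:380,::-1],(400,300));cv2.imwrite("pics/c3.png",C)
E
```

```text
pre t 9.475 p [0.4985 0.0614 0.26  ] F [-0.0926  0.0015 -4.0475] w 0.013174220474657515 g 29.9984872341156
low t 10.7167 p [0.4985 0.0622 0.1296] F [ 0.0804 -0.489  -4.7349] w 0.012960675952857294 g 29.99868392944336
in t 12.3667 p [0.5578 0.0667 0.1291] F [-0.5652 -0.5865 -4.824 ] w 0.013325164024656047 g 29.998581111431122
```

View pics/c3.png

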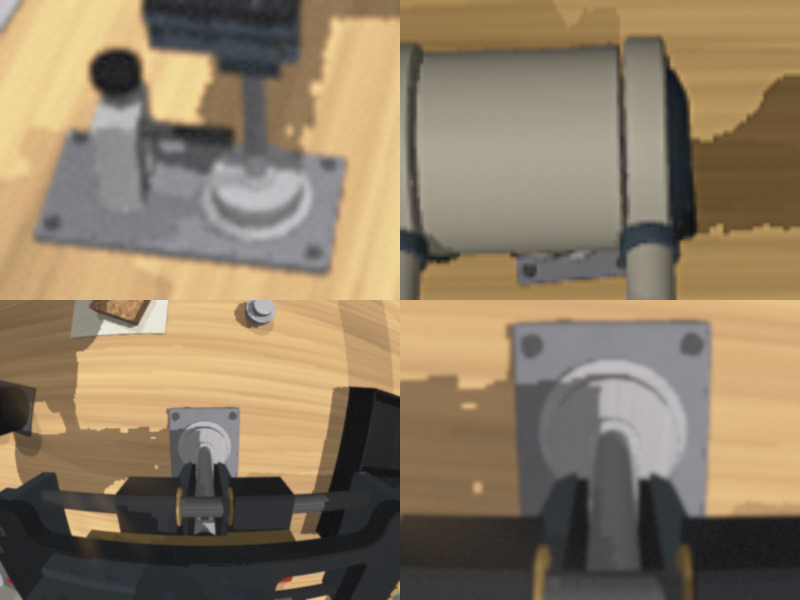

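The plunger is centred over the anvil, the flange concentric in the side view at (258,195) and in the wrist view at (611,425), and the stem is clear of the bar. Lower it, release, press.

```bash
python3 - <<'E'
from h import *
a=4.3;g=np.array([np.cos(np.radians(a)),np.sin(np.radians(a)),0]);A=np.array([.5579,.0667,0])
z=.127
while z>.1215:
    arm.move_l(A+[0,0,z],feed=.02);F=np.mean([arm.current_force()[2] for _ in range(3)])
    if F>-2.0:break
    z-=.0005
st(f"contact z={z}")
arm.grip(.045);arm.sleep(.2);st("open")
arm.move_l(A+[0,0,.2],feed=.12);st("clear")
Cp=A+.080*g
arm.move_l(Cp+[0,0,.2],feed=.15);arm.grip(0.0)
s=arm.snapshot("side");cv2.imwrite("pics/side3.png",s[...,::-1])
cv2.imwrite("pics/c4.png",cv2.resize(s[200:280,220:320,::-1],(750,600),interpolation=2))
st("overcap")
E
```

```text
contact z=0.1235 t 14.5167 p [0.5581 0.0667 0.1239] F [-2.0126 -0.608   4.9681] w 0.013543873318988221 g 30.000894963741302
open t 15.3667 p [0.5579 0.0667 0.1235] F [-0.5222 -0.6255 -0.5702] w 0.044764116952549254 g 0.0
clear t 16.15 p [0.5575 0.0667 0.1994] F [ 0.7922 -0.1856 -0.285 ] w 0.04469760516863247 g 0.0
overcap t 17.675 p [0.6377 0.0727 0.2   ] F [0.6833 0.1309 0.9316] w 0.00016383266732461938 g 0.0
```

View pics/c4.png

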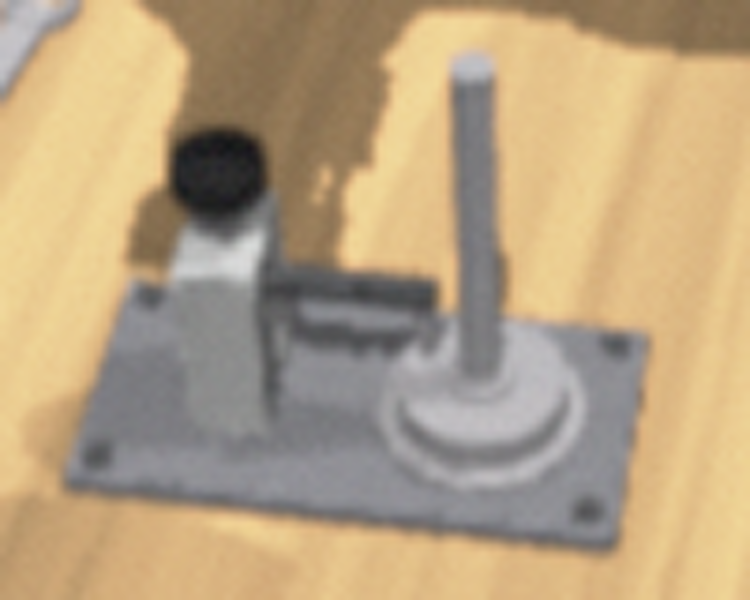

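The plunger is standing free and upright on the anvil, flange centre at about (484,400) in the crop against anvil (482,405), with the foot raised over the flange. Press the cap.

```bash
python3 - <<'E'
from h import *
a=4.3;g=np.array([np.cos(np.radians(a)),np.sin(np.radians(a)),0]);Cp=np.array([.5579,.0667,0])+.080*g
arm.move_l(Cp+[0,0,.122],feed=.1)
f0=np.mean([arm.current_force()[2] for _ in range(5)]);L=[]
for z in np.arange(.118,.0929,-.0015):
    arm.move_l(Cp+[0,0,z],feed=.02);F=np.mean([arm.current_force()[2] for _ in range(4)])-f0;L.append((round(z,4),round(float(F),1)))
    if F>13:break
print(L);st("pressed")
arm.sleep(.8);st("held")
s=arm.snapshot("side");cv2.imwrite("pics/c5.png",cv2.resize(s[200:280,220:320,::-1],(750,600),interpolation=2))
arm.move_l(Cp+[0,0,.122],feed=.03);arm.move_l(Cp+[0,0,.2],feed=.12);st("up")
s=arm.snapshot("side");cv2.imwrite("pics/side4.png",s[...,::-1])
a=cv2.imread("pics/c5.png");b=cv2.resize(s[200:280,220:320,::-1],(400,320),interpolation=2)
cv2.imwrite("pics/c5.png",np.hstack([cv2.resize(a,(400,320)),b]))
E
```

```text
[(np.float64(0.118), -0.9), (np.float64(0.1165), -1.2), (np.float64(0.115), 1.3), (np.float64(0.1135), 1.8), (np.float64(0.112), 0.8), (np.float64(0.1105), 2.0), (np.float64(0.109), 1.1), (np.float64(0.1075), 1.5), (np.float64(0.106), 1.6), (np.float64(0.1045), 2.1), (np.float64(0.103), 1.8), (np.float64(0.1015), 3.0), (np.float64(0.1), 1.5), (np.float64(0.0985), 3.1), (np.float64(0.097), 5.7), (np.float64(0.0955), 6.5), (np.float64(0.094), 7.7)]
pressed t 22.9583 p [0.6377 0.0727 0.0942] F [-1.5097 -0.3935  8.5513] w 0.00038032118465284784 g 3.869376014918089
held t 23.7583 p [0.6377 0.0727 0.0943] F [-1.7765 -0.4466  8.0137] w 0.0005991980575784461 g 3.8590615801513195
up t 25.6917 p [0.6372 0.0727 0.1993] F [-0.0699 -0.1878 -0.2373] w 0.0003980025541818456 g 0.0
```

View pics/c5.png

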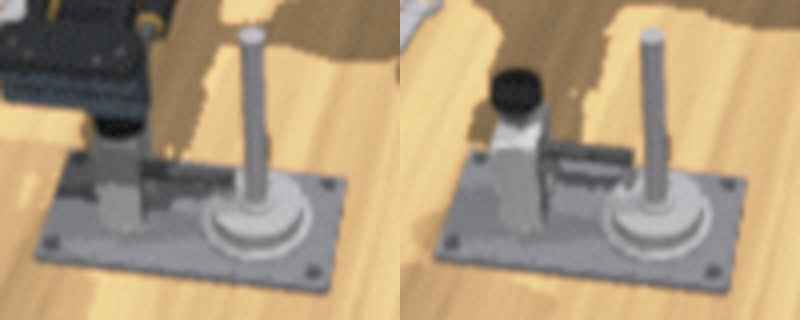

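In the left half the cap is down, the bar has dropped and the foot rests on the flange. The force stepped up after exactly 18 mm of travel. In the right half the cap and foot are back up and the plunger is unmoved. Now take it off to the tray, with a tray check from the top view.

```bash
python3 - <<'E'
from h import *
a=4.3;g=np.array([np.cos(np.radians(a)),np.sin(np.radians(a)),0]);A=np.array([.5579,.0667,0])
arm.move_l(A+[0,0,.2],feed=.15);arm.grip(.05)
arm.move_l(A+[0,0,.124],feed=.1);arm.grip(0.0);st("grip")
arm.move_l(A+[0,0,.1285],feed=.03);st("lift")
arm.move_l(A-.065*g+[0,0,.1285],feed=.06)
arm.move_l(A-.065*g+[0,0,.27],feed=.15);st("up")
D=np.array([.515,.358,0])
arm.move_to(D+[0,0,.27],R(0));arm.sleep(.2);st("tray")
w=arm.snapshot("wrist");s=arm.snapshot("side")
C=np.hstack([cv2.resize(w[...,::-1],(400,300)),cv2.resize(s[200:420,140:433,::-1],(400,300))]);cv2.imwrite("pics/c6.png",C)
cv2.imwrite("pics/side6.png",s[...,::-1])
# tray rim corners from the side view check
S=arm.get_calibration("side")
for X in ([.515,.358,.005],[.4593,.4677,.06],[.6961,.4681,.06],[.6894,.2533,.06],[.4533,.2563,.06]):print(X,(proj(S,X)-[140,200])*[400/293,300/220]+[400,0])
E
```

```text
grip t 28.8583 p [0.5579 0.0667 0.1241] F [ 0.3511 -0.5485  2.7603] w 0.0132328961871999 g 30.000381767749786
lift t 29.1583 p [0.5579 0.0667 0.1285] F [ 0.0723 -0.2826 -3.4996] w 0.01356776021639886 g 29.999317824840546
up t 31.4833 p [0.4926 0.0618 0.2692] F [-0.5758  0.1611 -4.0399] w 0.013187337941893144 g 29.99934732913971
tray t 32.825 p [0.5154 0.3568 0.2702] F [-0.3019  0.2734 -3.6848] w 0.013351467480146102 g 29.999323189258575
[0.515, 0.358, 0.005] [577.1941 235.6071]
[0.4593, 0.4677, 0.06] [596.3966 314.2579]
[0.6961, 0.4681, 0.06] [412.1061 266.9051]
[0.6894, 0.2533, 0.06] [483.7744 128.4596]
[0.4533, 0.2563, 0.06] [635.1987 160.4544]
```

View pics/c6.png

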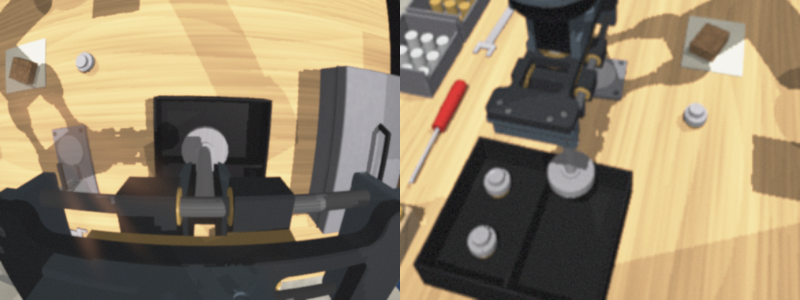

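The plunger is held upright over the empty near half: the flange is at (206,147) in the wrist view, and the tray's empty half spans about columns 520–630 in the side crop. The true rim centre is about y=0.366, since the top view included the side face. Lower it there.

```bash
python3 - <<'E'
from h import *
D=np.array([.516,.365,0])
arm.move_l(D+[0,0,.19],feed=.12);arm.move_l(D+[0,0,.120],feed=.08);arm.sleep(.2)
f0=np.mean([arm.current_force()[2] for _ in range(5)]);z=.1185
while z>.111:
    arm.move_l(D+[0,0,z],feed=.02);F=np.mean([arm.current_force()[2] for _ in range(4)])
    if F-f0>2.5:break
    z-=.0005
st(f"contact z={z} f0={f0}")
arm.grip(.045);arm.sleep(.2);st("open")
arm.move_l(D+[0,0,.23],feed=.1)
arm.move_joints([64.5-35,10,77,0,93,-5]) if False else arm.move_l(D+[0,-.15,.28],feed=.2);st("away")
s=arm.snapshot("side");t=arm.snapshot("top")
C=np.hstack([cv2.resize(s[:,:,::-1],(400,300)),cv2.resize(t[:,:,::-1],(400,300))]);C=np.vstack([C,np.hstack([cv2.resize(s[200:420,140:433,::-1],(400,300)),cv2.resize(t[160:280,80:240,::-1],(400,300))])]);cv2.imwrite("pics/c7.png",C)
E
```

```text
contact z=0.11449999999999999 f0=-3.8648219003389803 t 37.2167 p [0.5162 0.3651 0.1151] F [-1.8747 -0.3782  5.9201] w 0.013342385833130736 g 30.001844465732574
open t 38.0667 p [0.516  0.365  0.1145] F [0.144  0.379  0.4603] w 0.04510881973411416 g 0.0
away t 40.3167 p [0.5159 0.2156 0.2796] F [ 0.3274 -0.1117 -0.3244] w 0.044828030795256296 g 0.0
```

View pics/c7.png

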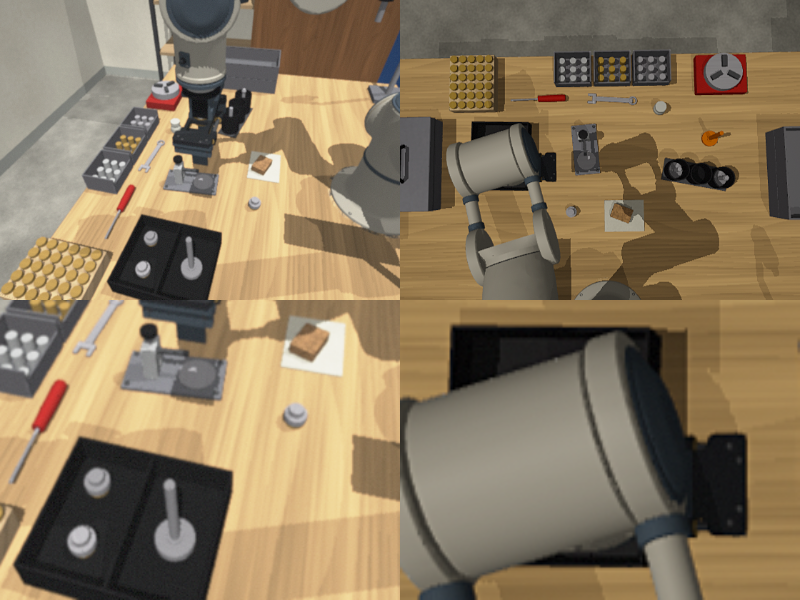

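The plunger stands upright in the middle of the empty half, at (177,537) in the side crop. The gauge is raised, the other parts are in place and the arm is clear of everything.

```bash
python3 -c "
from rig import arm
print(arm.sign_off(),arm.current_t())"
```

```text
the job is handed in; nothing more can be done
the job is handed in; nothing more can be done
```

I stood the tall plunger on the anvil, pressed the gauge's cap until the foot rested on the flange, let it spring back, then set the plunger down upright in the tray's empty half and handed in the job at about 40 s.

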